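Gauge the potted plugs and shut the gauge box

TASK

Try all three potted plugs from the black holding tray foot first in the round bore of the gauge box: let those that slide through drop into the box, and stand the one that jams upright in the red reject tray. Then slide the orange shutter fully shut over the bore, and leave the other things on the bench where they are.

Things in the scene. Friction and masses are not known exactly. Their poses are not given: they have to be found in the camera images.
- plug_a: potted plug for planting: dark brown rigid plastic sleeve 48 mm tall, topped with tan grit; starts standing upright in the black holding tray. Its body is 34 mm (right) or 42 mm (oversize) in diameter; only trying it in the gauge is accepted as proof. It narrows at the foot (28 to 30 mm) over the lowest 14 to 16 mm. Origin at the centre of its underside, z up through the top. Mass about 50 g
- plug_b: potted plug for planting: dark brown rigid plastic sleeve 48 mm tall, topped with tan grit; starts standing upright in the black holding tray. Its body is 34 mm (right) or 42 mm (oversize) in diameter; only trying it in the gauge is accepted as proof. It narrows at the foot (28 to 30 mm) over the lowest 14 to 16 mm. Origin at the centre of its underside, z up through the top. Mass about 50 g
- plug_c: potted plug for planting: dark brown rigid plastic sleeve 48 mm tall, topped with tan grit; starts standing upright in the black holding tray. Its body is 34 mm (right) or 42 mm (oversize) in diameter; only trying it in the gauge is accepted as proof. It narrows at the foot (28 to 30 mm) over the lowest 14 to 16 mm. Origin at the centre of its underside, z up through the top. Mass about 50 g
- plug_a_mid (a point): centre of plug_a, 24 mm above its underside
- plug_b_mid (a point): centre of plug_b, 24 mm above its underside
- plug_c_mid (a point): centre of plug_c, 24 mm above its underside
- rack: black shallow holding tray, 270 (x) x 100 (y) x 12 mm, floor 5 mm thick; the three plugs stand in a row along its x, about 85 mm apart. Origin: centre of the underside. Fixed to the bench
- gauge: gauge box, 130 (x) x 240 (y) x 132 mm high, clear long sides, closed all round; its top is a 12 mm aluminium plate (top face at z = 132 mm) with one round gauge bore. Plugs that pass through drop inside onto a slippery chute and slide to the -y end. Two 5 mm high, 6 mm wide guide rails run along the long top edges. Origin: centre of the underside. Fixed to the bench
- bore (a point): centre of the mouth of the gauge bore, on the top face of the gauge plate: 38.5 mm diameter, 12 mm deep, ringed with yellow dots, 60 mm from the box centre towards its +y end; axes as gauge
- shutter (a joint): orange sliding shutter on top of the gauge box, 112 (x) x 64 (y) x 4 mm: 0 m = shut, centred over the bore; grows as it slides open towards the -y end of the box, up to 0.125 m; starts open. Slides with about 2 N and stays where it is left
- tab (a point): middle of the top edge of the shutter's black upright grip tab, 50 mm long (gauge x), 14 mm thick (gauge y, the sliding direction), 30 mm tall above the shutter, this point is 34.5 mm above the gauge plate; over the bore when the shutter is shut
- reject: red square reject tray, 110 x 110 x 22 mm, walls and floor 4 mm. Origin: centre of the underside. Fixed to the bench
- sprayer: bystander: white bottle with a blue cap, 64 mm diameter, 180 mm tall; origin at the underside
- dibber: bystander: wooden-handled dibber lying on the bench, 150 mm long, 22 mm thick; origin at its middle, underside
- netcup: bystander: empty black cup, 52 mm diameter, 50 mm tall; origin at the underside
- pot: bystander: square terracotta-coloured pot with a seedling, 70 x 70 mm, 70 mm tall, seedling to 115 mm; origin at the underside
- labels: bystander: cardboard box of plant labels, 50 x 90 x 35 mm; origin at the underside
- nutrient: bystander: amber jar with a green cap, 60 mm diameter, 90 mm tall; origin at the underside
There are look-alikes about, which are no part of the job. There is more than one size of the reject; the job needs the smaller.

How it is judged:
By the outcome, as a careful person would: the job done as asked, in the order asked, and still so for the second after the job is handed in, with the robot touching nothing.
It also fails if it takes over 72 s, if anything falls off the work surface, if the arm or the gripper's body presses on something with over 40 N, if the wrist force passes 120 N, or if a joint passes its speed limit or range.

ROBOT

A 7-joint arm with a two-finger parallel gripper is mounted at the origin on the work surface. World frame = base frame: x ahead of the robot, y to its left, z up, the work surface at z = 0. Lengths are in m, angles in rad, forces in N, time in s.
With the tool pointing down it reaches from about 0.4 to 0.85 m from the base axis. Payload 4.5 kg.
Tool frame: the origin (TCP) lies at the very end of the fingers, on their centre line; the grasp point (between the pads) lies 19 mm behind it; z points along the fingers, y is the line along which they close (so a half turn about z gives the same grasp; the last joint's range is limited). The gripper opens to 88 mm and grips with 3 to 60 N. Pads are 18 mm wide; open, the fingers measure 123 mm over their backs; the gripper's body (75 mm by 187 mm) begins 45 mm behind the grasp point.
Start: joints at [1.333, 0.689, -0.195, 1.565, 0.157, 0.902, -0.215], TCP at [0.168, -0.602, 0.239] pointing down, gripper open.
Joint ranges: [-3.01, 3.01], [-0.46, 2.08], [-1.47, 1.51], [0.13, 2.56], [-1, 4.14], [0.04, 2.09], [-2.66, 2.66]. Speed limits (rad/s): [2.57, 2.57, 3.14, 3.14, 3.14, 3.14, 3.14].

INTERFACE

Orientations are given as a unit quaternion [x, y, z, w].
In Python, from plant import r gives the robot as it stands. The module is installed in compiled form; this text tells all that it offers.
- The arm moves only by the shell command python3 -m pendant 'ROWS' [FORCE]. ROWS is JSON, one flat list of numbers, 7 for each row, row after row: the opening, from 0 (shut) to 1 (fully open), then the shift along the tool's x, y, z scaled (see below), then the turn, a rotation vector about the tool's x, y, z scaled (see below). A call has 1 to 12 rows; each row is the pose to reach, as a shift and turn from the pose commanded when the call began, along the tool's axes at that moment; what a row does not reach only later rows make up. The controller multiplies each number of a shift by 0.15 m and each number of a turn by pi/2 rad. A row lasts 1/10 s, in which the tool goes at most 50 mm and 8.59 degrees, less where a joint would pass 70% of its speed; a pose out of reach is approached as far as the arm can. A call with a number of a shift or a turn outside -1 to 1 is refused whole. A call with a gripper value outside its range is refused whole. The fingers move at their own pace and stop on an object; FORCE is the grip in N (left out, the last holds). Time passes only in rows, so rows that repeat a pose let the fingers close. It gives the time, the measured TCP pose, the force, the opening and the grip force at its end, in the units of the state.
- r.get_state(): the state, without advancing time (a new reading comes with each control period).
- r.snapshot(name): name is "side" or "top"; returns a dict with "img" (384x512x3 uint8, red, green, blue), "mtx" (3x3 intrinsics, pixels), "cam_to_world" (4x4, takes a point from camera to world coordinates). Camera axes: x right, y up, looking along -z (the intrinsics and any distortion apply to the point x, -y, -z); pixel columns grow to the right and rows downward; lengths in m; the calibration is good to about 2 mm. A picture is of the moment at which its call begins. There is no depth.
- r.finish_job(): hands the job in; it is judged then, once.
The state is a dict: "clock": time; "q": joint angles; "qd": joint speeds; "joint_torque": joint torques, N m; "tool_pos": TCP position; "eef_rot": TCP orientation; "contact_force": force on the tool from outside, world axes, zero at the start; "moment": the same for the moment, N m; "opening": opening from 0.0 (shut) to 1.0 (fully open); "finger_force": force on a finger pad.
Only numpy, scipy, OpenCV 4.12 (cv2) and the standard library are available. Lean on these libraries where they do the work, as an engineer would, in place of code of your own. Each camera call takes 0.05 s, during which the arm holds its last target. There are 200 camera calls.

## Working session

There is one attempt and no reset: what is moved stays moved. The work goes in short steps, Python scripts to look and compute and a shell command to move; the robot and the scene stay as the last step left them, time stands still between calls to the robot, and variables do not carry over. Pictures are saved under pics/ and viewed, at most 10 in all, crops included, and the job is handed in when it is done.

```bash
mkdir -p pics; cat > h.py <<'E'
import numpy as np, cv2
from plant import r
def snap(n,f):
    s=r.snapshot(n); cv2.imwrite(f'pics/{f}.png',s['img'][...,::-1]); np.savez(f'pics/{n}.npz',m=s['mtx'],c=s['cam_to_world']); return s
def w(n,u,v,z):
    d=np.load(f'pics/{n}.npz'); m,c=d['m'],d['c']
    p=np.linalg.solve(m,[u,v,1.]); p=c[:3,:3]@[p[0],-p[1],-p[2]]; o=c[:3,3]
    return o+p*(z-o[2])/p[2]
def px(n,P):
    d=np.load(f'pics/{n}.npz'); m,c=d['m'],d['c']
    q=c[:3,:3].T@(np.array(P)-c[:3,3]); q=m@[q[0],-q[1],-q[2]]; return q[:2]/q[2]
E
python3 - <<'E'
from h import *
for n in('top','side'):
    s=snap(n,n+'0'); print(s['mtx'],s['cam_to_world'].round(3), [k for k in s])
st=r.get_state(); print(st)
a=cv2.imread('pics/top0.png');cv2.imwrite('pics/top0b.png',cv2.resize(a,(800,600),interpolation=cv2.INTER_CUBIC))
a=cv2.imread('pics/side0.png');cv2.imwrite('pics/side0b.png',cv2.resize(a,(800,600),interpolation=cv2.INTER_CUBIC))
E
```

```text
[[405.24916776   0.         255.78266391]
 [  0.         405.24916776 190.95779829]
 [  0.           0.           1.        ]] [[-0.027  0.995 -0.091  0.453]
 [-1.    -0.028 -0.01  -0.046]
 [-0.013  0.091  0.996  1.045]
 [ 0.     0.     0.     1.   ]] ['img', 'mtx', 'cam_to_world']
[[384.47770727   0.         253.51401495]
 [  0.         384.47770727 186.05759079]
 [  0.           0.           1.        ]] [[-0.749  0.423 -0.51   0.032]
 [-0.663 -0.483  0.573  0.555]
 [-0.004  0.767  0.642  0.768]
 [ 0.     0.     0.     1.   ]] ['img', 'mtx', 'cam_to_world']
{'clock': 0.1, 'q': array([ 1.33279401,  0.6898965 , -0.19455586,  1.56622058,  0.15730166,
        0.90249617, -0.21509973]), 'qd': array([-1.71112457e-03, -3.64067964e-03, -5.52005480e-05, -2.45417290e-03,
        7.44440739e-06, -1.90401414e-04,  1.24592201e-04]), 'joint_torque': array([-1.98702117e-03, -5.28499246e+01, -1.27093982e+00, -1.53837419e+01,
       -5.25136746e-02,  1.99934999e-03,  5.26840745e-05]), 'tool_pos': array([ 0.16761978, -0.6015241 ,  0.23799858]), 'eef_rot': array([ 9.90772346e-01,  1.35534116e-01, -1.57972004e-04, -7.98289074e-04]), 'contact_force': array([ 0.24076562, -0.28908114,  0.22886098]), 'moment': array([-0.00187458, -0.00843233, -0.00915162]), 'finger_force': 0.0, 'opening': 1.0017070283186618}
```

View pics/top0b.png

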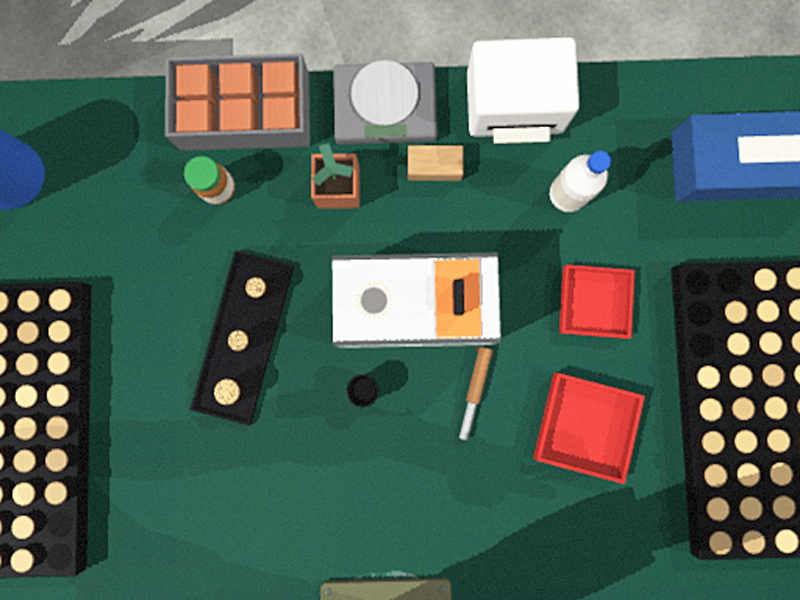

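View pics/side0b.png

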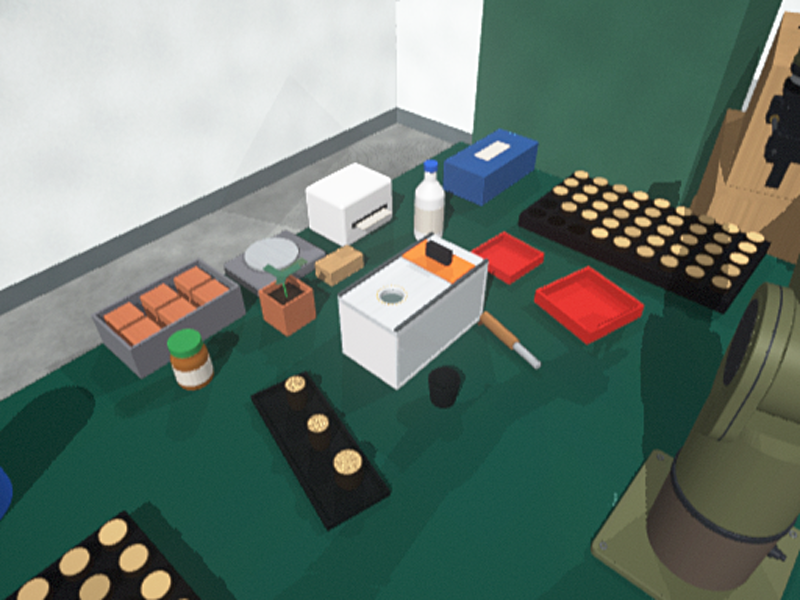

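The top view (800x600) shows plugs at (255,287), (237,340) and (227,392), the bore at (374,300) and the shutter tab at (459,297). The two red trays are at (598,300), which looks smaller, and (590,427), which looks larger. I'll check both with enlarged crops.

```bash
python3 - <<'E'
from h import *
a=cv2.imread('pics/top0.png')
c1=a[155:275,120:320]; c2=a[155:315,330:430]
cv2.imwrite('pics/c1.png',cv2.resize(c1,(800,480),interpolation=cv2.INTER_CUBIC))
cv2.imwrite('pics/c2.png',cv2.resize(c2,(375,600),interpolation=cv2.INTER_CUBIC))
# tops of plugs
hsv=cv2.cvtColor(a,cv2.COLOR_BGR2HSV)
m=cv2.inRange(hsv,(10,40,110),(30,200,255)); m=cv2.morphologyEx(m,cv2.MORPH_CLOSE,np.ones((3,3)))
n,l,s,c=cv2.connectedComponentsWithStats(m)
for i in range(1,n):
    if s[i,4]>40 and 120<c[i][0]<195 and 150<c[i][1]<280: print('plug',c[i].round(1),s[i],w('top',*c[i],.053).round(4))
E
```

```text
plug [163.  183.5] [157 177  13  14 133] [0.5695 0.193  0.053 ]
plug [151.8 217.6] [146 211  13  14 139] [0.4863 0.221  0.053 ]
plug [144.6 250.4] [137 242  16  17 217] [0.4069 0.2389 0.053 ]
```

View pics/c1.png

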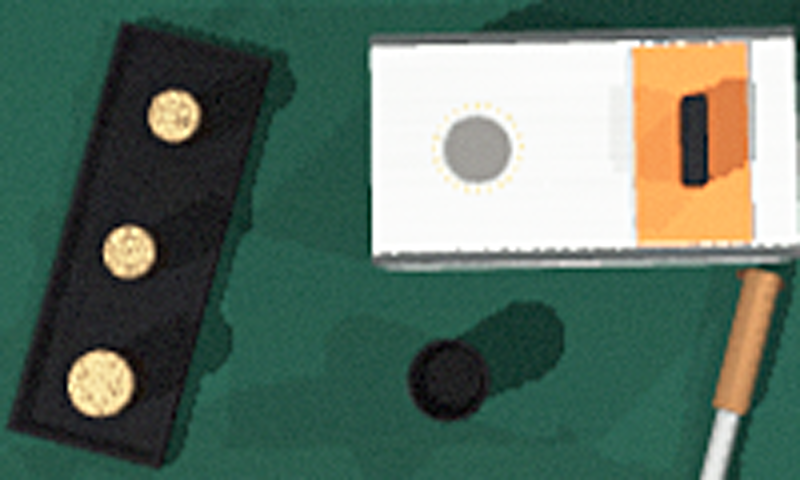

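View pics/c2.png

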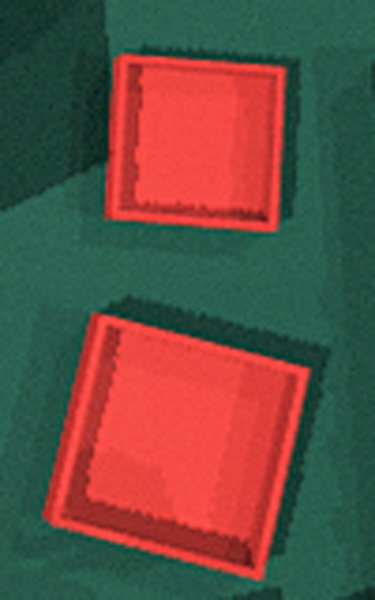

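```bash
python3 - <<'E'
from h import *
g=lambda x,y,z:w('top',(x+.5)/4-.5+120,(y+.5)/4-.5+155,z)
k=lambda x,y,z:w('top',(x+.5)/3.75-.5+330,(y+.5)/3.75-.5+155,z)
print('bore',g(477,149,.132))
print('tab',g(694,140,.1665))
print('shutter corners',[g(*p,.1365).round(4) for p in((632,44),(748,44),(637,243),(754,241))])
print('gauge c',[g(*p,.137).round(4) for p in((371,38),(795,29),(375,256),(800,246))])
for nm,C in(('A',((118,55),(287,66),(278,232),(106,219))),('B',((95,313),(310,370),(262,580),(48,520)))):
    P=np.array([k(*p,.022) for p in C]);print(nm,P.mean(0).round(4),[np.linalg.norm(P[i]-P[i-1]).round(3) for i in range(4)],P.round(3).tolist())
print('rack c',[g(*p,.012).round(4) for p in((122,25),(270,60),(160,466),(12,430))])
from scipy.spatial.transform import Rotation as R
st=r.get_state();M=R.from_quat(st['eef_rot']).as_matrix();print(M.round(3))
E
```

```text
bore [0.53626274 0.00187789 0.132     ]
tab [ 0.53471422 -0.118098    0.1665    ]
shutter corners [array([ 0.593 , -0.0875,  0.1365]), array([ 0.5911, -0.153 ,  0.1365]), array([ 0.4805, -0.0867,  0.1365]), array([ 0.4799, -0.1521,  0.1365])]
gauge c [array([0.6007, 0.0603, 0.137 ]), array([ 0.5988, -0.1798,  0.137 ]), array([0.4773, 0.0601, 0.137 ]), array([ 0.4763, -0.1775,  0.137 ])]
A [ 0.534  -0.3543  0.022 ] [np.float64(0.111), np.float64(0.114), np.float64(0.112), np.float64(0.115)] [[0.595, -0.304, 0.022], [0.584, -0.418, 0.022], [0.473, -0.405, 0.022], [0.484, -0.291, 0.022]]
B [ 0.3338 -0.331   0.022 ] [np.float64(0.14), np.float64(0.146), np.float64(0.141), np.float64(0.144)] [[0.422, -0.28, 0.022], [0.381, -0.421, 0.022], [0.245, -0.381, 0.022], [0.287, -0.243, 0.022]]
rack c [array([0.6341, 0.2359, 0.012 ]), array([0.6085, 0.1403, 0.012 ]), array([0.3521, 0.2127, 0.012 ]), array([0.377 , 0.3065, 0.012 ])]
[[ 0.963  0.269 -0.001]
 [ 0.269 -0.963  0.002]
 [-0.    -0.002 -1.   ]]
```

The small tray at (598,300) measures about 111–115 mm per side, so it fits the 110 mm reject. The one at (590,427) measures about 143 mm and is a look-alike. The targets are consistent, so I'll turn the tool to square and travel.

```bash
python3 -m pendant '[1,1,-0.533,0,0,0,0.173, 1,1,-0.533,0,0,0,0.173, 1,1,-0.533,0,0,0,0.173, 1,1,-0.533,0,0,0,0.173, 1,1,-0.533,0,0,0,0.173, 1,1,-0.533,0,0,0,0.173]' 20
python3 - <<'E'
from h import *
from scipy.spatial.transform import Rotation as R
s=r.get_state();print(R.from_quat(s['eef_rot']).as_matrix().round(4))
E
```

```text
clock: 0.7
tool_pos: [0.2901, -0.4852, 0.2386]
eef_rot: [1.0, 0.0, -0.001, 0.0]
contact_force: [0.0, 0.4, -0.7]
opening: 0.995
finger_force: 0.0
[[ 1.0e+00  0.0e+00 -1.1e-03]
 [ 0.0e+00 -1.0e+00 -4.0e-04]
 [-1.1e-03  4.0e-04 -1.0e+00]]
```

```bash
python3 -m pendant '[1,1,-1,0,0,0,0, 1,1,-1,0,0,0,0, 1,1,-1,0,0,0,0, 1,1,-1,0,0,0,0, 1,1,-1,0,0,0,0]'
python3 -m pendant '[1,0,-1,0,0,0,0, 1,0,-1,0,0,0,0, 1,0,-1,0,0,0,0]'
python3 -m pendant '[1,0,-1,0,0,0,0, 1,0,-1,0,0,0,0, 1,0,-1,0,0,0,0]'
python3 -m pendant '[1,0,-1,0,0,0,0, 1,0,-1,0,0,0,0, 1,0,-1,0,0,0,0, 1,0,-1,0,0,0,0]'
```

```text
clock: 1.2
tool_pos: [0.4447, -0.3313, 0.2387]
eef_rot: [1.0, 0.003, 0.001, -0.001]
contact_force: [0.4, 0.4, 0.2]
opening: 1.001
finger_force: 0.0
clock: 1.5
tool_pos: [0.4399, -0.186, 0.2386]
eef_rot: [1.0, -0.003, -0.0, 0.001]
contact_force: [1.4, 0.9, -0.8]
opening: 1.005
finger_force: 0.0
clock: 1.8
tool_pos: [0.4408, -0.0357, 0.2388]
eef_rot: [1.0, -0.003, 0.0, 0.001]
contact_force: [1.2, -0.0, -1.0]
opening: 0.995
finger_force: 0.0
clock: 2.2
tool_pos: [0.4418, 0.1216, 0.2388]
eef_rot: [1.0, 0.005, 0.001, -0.002]
contact_force: [-0.1, 0.5, 0.6]
opening: 0.998
finger_force: 0.0
```

```bash
python3 -m pendant '[1,-0.22,-0.827,0,0,0,0, 1,-0.22,-0.827,0,0,0,0, 1,-0.22,-0.827,0,0,0,0, 1,-0.22,-0.827,0.5,0,0,0, 1,-0.22,-0.827,0.5,0,0,0, 1,-0.22,-0.827,0.5,0,0,0, 1,-0.22,-0.827,0.5,0,0,0, 1,-0.22,-0.827,0.5,0,0,0]'
python3 -m pendant '[1,0,0,0.5,0,0,0, 1,0,0,0.5,0,0,0, 1,0,0,0.897,0,0,0, 1,0,0,0.897,0,0,0, 1,0,0,0.897,0,0,0, 1,0,0,0.897,0,0,0]'
python3 - <<'E'
from h import *
s=snap('side','g1')['img'];a=cv2.imread('pics/g1.png')
u,v=px('side',[.407,.239,.03]);u,v=int(u),int(v);print(u,v,r.get_state()['tool_pos'])
cv2.imwrite('pics/g1c.png',cv2.resize(a[max(v-80,0):v+60,u-90:u+90],(720,560),interpolation=cv2.INTER_CUBIC))
E
```

```text
clock: 3.0
tool_pos: [0.4094, 0.2386, 0.165]
eef_rot: [1.0, -0.001, 0.001, -0.0]
contact_force: [0.7, 0.2, 0.3]
opening: 1.003
finger_force: 0.0
clock: 3.6
tool_pos: [0.4091, 0.2397, 0.0312]
eef_rot: [1.0, -0.0, 0.001, -0.001]
contact_force: [0.3, -0.6, 0.2]
opening: 0.999
finger_force: 0.0
222 301 [0.40926408 0.23990225 0.03150515]
```

View pics/g1c.png

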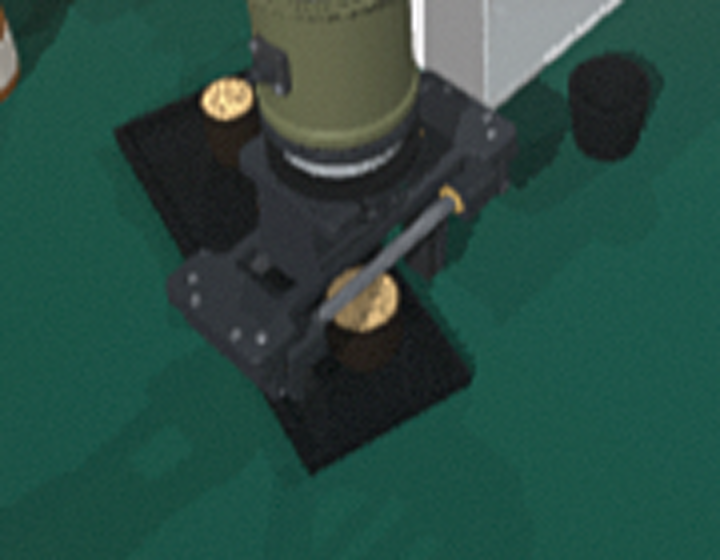

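The crop shows the plug top at (362,300), midway between the fingers at about (300,350) and (425,250), so I'll close and lift.

```bash
python3 -m pendant '[0.2,-0.013,0,0,0,0,0, 0.2,-0.013,0,0,0,0,0, 0.2,-0.013,0,0,0,0,0, 0.2,-0.013,0,0,0,0,0, 0.2,-0.013,0,0,0,0,0, 0.2,-0.013,0,0,0,0,0, 0.2,-0.013,0,0,0,0,0, 0.2,-0.013,0,0,0,0,0]' 20
```

```text
clock: 4.45
tool_pos: [0.4058, 0.2391, 0.0291]
eef_rot: [1.0, -0.0, -0.0, 0.0]
contact_force: [-0.4, 0.2, 1.5]
opening: 0.469
finger_force: 20.0
```

```bash
python3 -m pendant '[0.2,0,0,-0.5,0,0,0, 0.2,0,0,-0.5,0,0,0, 0.2,0,0,-1,0,0,0, 0.2,0,0,-1,0,0,0, 0.2,0,0,-1,0,0,0]'
python3 -m pendant '[0.2,0,0,-0.2,0,0,0, 0.2,0.875,0.79,-0.2,0,0,0, 0.2,0.875,0.79,-0.2,0,0,0, 0.2,0.875,0.79,-0.2,0,0,0, 0.2,0.875,0.79,-0.2,0,0,0, 0.2,0.875,0.79,-0.2,0,0,0]'
python3 -m pendant '[0.2,0,0.79,0,0,0,0, 0.2,0,0.79,0,0,0,0, 0.2,0,0.79,0,0,0,0, 0.2,0,0.79,0,0,0,0, 0.2,0,0.79,0,0,0,0, 0.2,0,0.79,0,0,0,0]'
python3 - <<'E'
from h import *
s=snap('side','b1');a=cv2.imread('pics/b1.png');p=r.get_state()['tool_pos'];print(p)
u,v=map(int,px('side',[.536,.002,.15]));print(u,v)
c=a[v-45:v+45,u-60:u+60]
cv2.imwrite('pics/b1c.png',cv2.resize(c,(800,600),interpolation=cv2.INTER_CUBIC))
f=lambda P:((px('side',P)-[u-60,v-45]+.5)*800/120-.5).round(0)
print('plug top',f([p[0],p[1],p[2]+.024]),'foot',f([p[0],p[1],p[2]-.024]),'bore',f([.5363,.0019,.132]))
E
```

```text
clock: 4.95
tool_pos: [0.4076, 0.2403, 0.1821]
eef_rot: [1.0, -0.0, 0.003, -0.002]
contact_force: [1.0, 0.1, -0.9]
opening: 0.474
finger_force: 20.0
clock: 5.55
tool_pos: [0.5396, 0.1159, 0.2074]
eef_rot: [1.0, -0.004, 0.0, 0.002]
contact_force: [-0.9, 0.0, -0.3]
opening: 0.469
finger_force: 20.0
clock: 6.15
tool_pos: [0.5367, 0.0051, 0.2086]
eef_rot: [1.0, 0.002, -0.001, -0.001]
contact_force: [0.6, 0.1, -0.7]
opening: 0.47
finger_force: 20.0
[0.53684837 0.00500846 0.20875787]
250 183
plug top [396. 131.] foot [397. 237.] bore [405. 343.]
```

View pics/b1c.png

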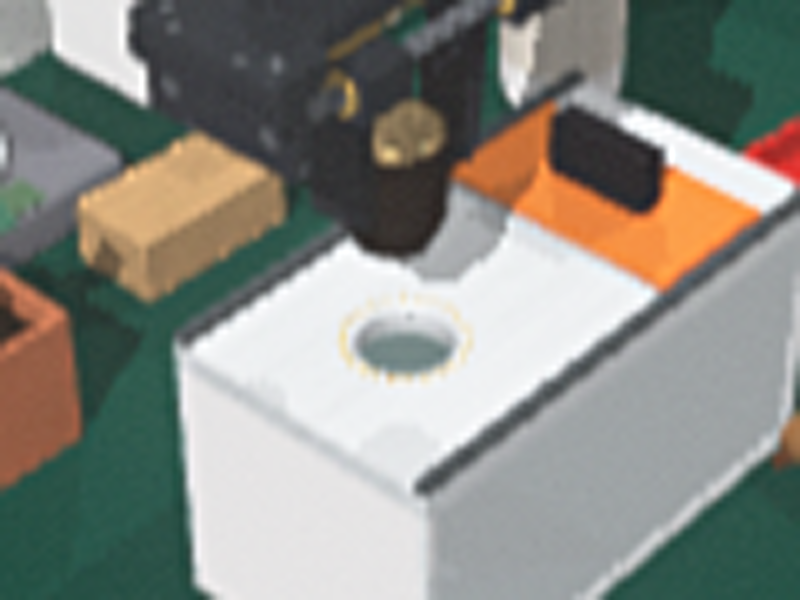

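The bore is at (405,341), matching the predicted (405,343). The plug hangs upright above it with its foot at about (398,235). I'll descend gently and watch the force.

```bash
python3 -m pendant '[0.2,0,0,0.2,0,0,0, 0.2,0,0,0.3,0,0,0, 0.2,0,0,0.3,0,0,0, 0.2,0,0,0.38,0,0,0, 0.2,0,0,0.38,0,0,0, 0.2,0,0,0.38,0,0,0, 0.2,0,0,0.38,0,0,0]'
python3 -m pendant '[0.2,0,0,0.02,0,0,0, 0.2,0,0,0.03,0,0,0, 0.2,0,0,0.04,0,0,0, 0.2,0,0,0.04,0,0,0]'
```

```text
clock: 6.9
tool_pos: [0.5376, 0.0026, 0.1527]
eef_rot: [1.0, 0.0, 0.001, -0.0]
contact_force: [-0.6, 0.5, -1.0]
opening: 0.469
finger_force: 20.0
clock: 7.3
tool_pos: [0.5361, 0.0009, 0.1462]
eef_rot: [1.0, -0.001, -0.001, 0.001]
contact_force: [-2.9, -3.8, 5.0]
opening: 0.468
finger_force: 20.0
```

```bash
python3 -m pendant '[0.2,-0.007,0.01,0,0,0,0, 0.2,-0.007,0.01,0,0,0,0, 0.2,-0.007,0.01,0.01,0,0,0]'
python3 -m pendant '[0.2,0,0,0.01,0,0,0, 0.2,0,0,0.02,0,0,0, 0.2,0,0,0.02,0,0,0]'
```

```text
clock: 7.6
tool_pos: [0.5357, 0.0006, 0.1451]
eef_rot: [1.0, -0.0, -0.0, 0.0]
contact_force: [-6.5, -1.9, 18.0]
opening: 0.469
finger_force: 20.0
clock: 7.9
tool_pos: [0.5361, 0.0005, 0.144]
eef_rot: [1.0, -0.0, 0.001, 0.0]
contact_force: [-7.2, -1.9, 25.1]
opening: 0.466
finger_force: 20.0
```

It jams at about 12 mm depth with 25 N, so this one is oversize. I'll take it to the small red tray.

```bash
python3 -m pendant '[0.2,0,0,-0.2,0,0,0, 0.2,0,0,-0.5,0,0,0, 0.2,0,0,-0.5,0,0,0, 0.2,0,0.3,-0.5,0,0,0, 0.2,0,0.6,-0.5,0,0,0, 0.2,0,0.9,-0.5,0,0,0, 0.2,0,0.9,-0.5,0,0,0]'
python3 -m pendant '[0.2,0,0.3,0,0,0,0, 0.2,0,0.6,0,0,0,0, 0.2,0,0.9,0,0,0,0, 0.2,0,0.9,0,0,0,0]'
python3 -m pendant '[0.2,-0.01,0.3,0,0,0,0, 0.2,-0.01,0.563,0,0,0,0, 0.2,-0.01,0.563,0,0,0,0, 0.2,-0.01,0.563,0.3,0,0,0, 0.2,-0.01,0.563,0.6,0,0,0, 0.2,-0.01,0.563,0.9,0,0,0, 0.2,-0.01,0.563,0.9,0,0,0, 0.2,-0.01,0.563,0.9,0,0,0]'
python3 - <<'E'
from h import *
s=snap('side','r1');a=cv2.imread('pics/r1.png');p=r.get_state()['tool_pos'];print(p)
u,v=map(int,px('side',[.534,-.354,.04]));c=a[max(0,v-60):v+30,u-60:u+60]
t=snap('top','r1t');b=cv2.imread('pics/r1t.png');u,v=map(int,px('top',[.534,-.354,.04]));d=b[v-45:v+45,u-60:u+60]
o=np.vstack([cv2.resize(x,(400,300),interpolation=cv2.INTER_CUBIC) for x in(c,d)])
cv2.imwrite('pics/r1c.png',o)
E
```

```text
clock: 8.6
tool_pos: [0.5354, -0.1428, 0.216]
eef_rot: [1.0, -0.006, 0.0, 0.003]
contact_force: [0.5, -0.3, -0.6]
opening: 0.466
finger_force: 20.0
clock: 9.0
tool_pos: [0.5347, -0.2776, 0.2158]
eef_rot: [1.0, -0.005, 0.0, 0.003]
contact_force: [-0.7, -0.0, -1.3]
opening: 0.472
finger_force: 20.0
clock: 9.8
tool_pos: [0.5351, -0.3524, 0.0815]
eef_rot: [1.0, 0.001, -0.0, -0.001]
contact_force: [1.0, -0.4, 0.4]
opening: 0.47
finger_force: 20.0
[ 0.5362934  -0.35349386  0.08325927]
```

View pics/r1c.png

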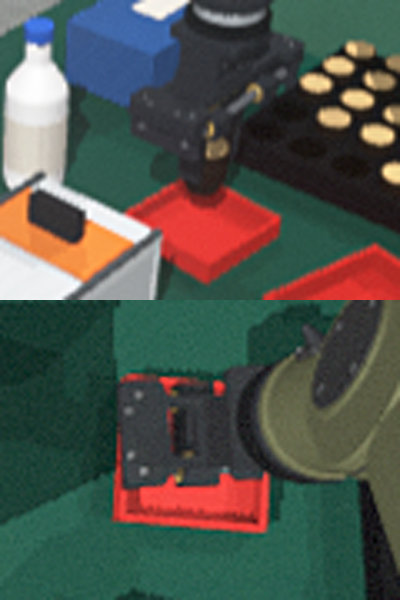

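The upper picture shows the plug upright and held above the small tray, with its foot at about (205,190). I'll lower it.

```bash
python3 -m pendant '[0.2,0,0,0.2,0,0,0, 0.2,0,0,0.34,0,0,0, 0.2,0,0,0.34,0,0,0, 0.2,0,0,0.34,0,0,0, 0.2,0,0,0.36,0,0,0, 0.2,0,0,0.36,0,0,0]'
```

```text
clock: 10.5
tool_pos: [0.5355, -0.3542, 0.0291]
eef_rot: [1.0, -0.0, 0.001, 0.001]
contact_force: [0.8, -0.7, -0.5]
opening: 0.47
finger_force: 20.0
```

```bash
python3 -m pendant '[0.2,0,0,0.007,0,0,0, 0.2,0,0,0.014,0,0,0, 0.2,0,0,0.014,0,0,0]'
```

```text
clock: 10.8
tool_pos: [0.5354, -0.354, 0.0275]
eef_rot: [1.0, 0.0, 0.001, 0.001]
contact_force: [-2.2, 1.7, 9.8]
opening: 0.47
finger_force: 20.0
```

```bash
python3 -m pendant '[0.75,0,0,-0.01,0,0,0, 0.75,0,0,-0.01,0,0,0, 0.75,0,0,-0.01,0,0,0, 0.75,0,0,-0.01,0,0,0, 0.75,0,0,-0.15,0,0,0, 0.8,0,0,-0.4,0,0,0, 1,0,0,-0.7,0,0,0, 1,0,0,-1,0,0,0, 1,0,0,-1,0,0,0]'
python3 -m pendant '[1,0,0,-0.33,0,0,0, 1,0,-0.3,-0.33,0,0,0, 1,0,-0.6,-0.33,0,0,0, 1,0,-0.9,-0.33,0,0,0, 1,0,-1,-0.33,0,0,0]'
python3 -m pendant '[1,0,-0.3,0,0,0,0, 1,0,-0.6,0,0,0,0, 1,0,-1,0,0,0,0, 1,0,-1,0,0,0,0]'
python3 - <<'E'
from h import *
t=snap('top','p2');b=cv2.imread('pics/p2.png');u,v=map(int,px('top',[.534,-.354,.04]));d=b[v-40:v+40,u-40:u+40]
t=snap('side','p2s');b=cv2.imread('pics/p2s.png');u,v=map(int,px('side',[.534,-.354,.04]));e=b[v-40:v+40,u-40:u+40]
cv2.imwrite('pics/p2c.png',np.hstack([cv2.resize(x,(400,400),interpolation=cv2.INTER_CUBIC) for x in(d,e)]))
E
```

```text
clock: 11.7
tool_pos: [0.5383, -0.3559, 0.182]
eef_rot: [1.0, -0.0, 0.005, 0.003]
contact_force: [-0.2, -0.8, 0.0]
opening: 0.998
finger_force: 0.0
clock: 12.2
tool_pos: [0.5346, -0.1973, 0.2245]
eef_rot: [1.0, 0.004, -0.001, -0.002]
contact_force: [0.5, 1.2, 0.4]
opening: 0.999
finger_force: 0.0
clock: 12.6
tool_pos: [0.5346, -0.0466, 0.2246]
eef_rot: [1.0, 0.005, -0.0, -0.002]
contact_force: [0.2, -0.1, 0.3]
opening: 0.999
finger_force: 0.0
```

View pics/p2c.png

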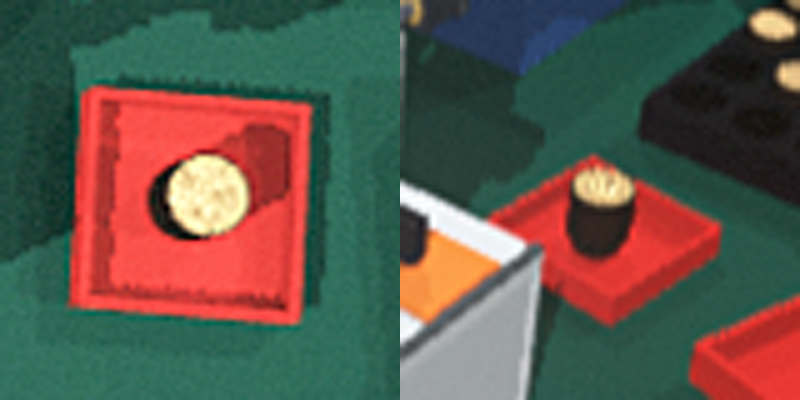

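The plug stands upright in the small tray at (205,195) in the left half. Next is the middle plug.

```bash
python3 -m pendant '[1,-0.1,-0.3,0,0,0,0, 1,-0.2,-0.6,0,0,0,0, 1,-0.325,-0.92,0,0,0,0, 1,-0.325,-0.92,0,0,0,0]'
python3 -m pendant '[1,0,-0.3,0,0,0,0, 1,0,-0.6,0,0,0,0, 1,0,-0.913,0,0,0,0, 1,0,-0.913,0,0,0,0, 1,0,-0.913,0,0,0,0, 1,0,-0.913,0.3,0,0,0, 1,0,-0.913,0.6,0,0,0, 1,0,-0.913,0.9,0,0,0, 1,0,-0.913,0.9,0,0,0]'
python3 -m pendant '[1,0,0,0.2,0,0,0, 1,0,0,0.406,0,0,0, 1,0,0,0.406,0,0,0, 1,0,0,0.406,0,0,0, 0.2,0,0,0.406,0,0,0, 0.2,0,0,0.406,0,0,0, 0.2,0,0,0.406,0,0,0, 0.2,0,0,0.406,0,0,0, 0.2,0,0,0.406,0,0,0, 0.2,0,0,0.406,0,0,0, 0.2,0,0,0.406,0,0,0]' 20
```

```text
clock: 13.1
tool_pos: [0.484, 0.0893, 0.2248]
eef_rot: [1.0, 0.004, -0.001, -0.001]
contact_force: [0.5, 0.1, 0.4]
opening: 1.001
finger_force: 0.0
clock: 14.0
tool_pos: [0.4831, 0.2156, 0.085]
eef_rot: [1.0, -0.002, -0.005, 0.004]
contact_force: [-1.0, -1.0, 0.0]
opening: 1.0
finger_force: 0.0
clock: 15.1
tool_pos: [0.4857, 0.2212, 0.0291]
eef_rot: [1.0, 0.0, -0.0, 0.0]
contact_force: [-0.9, -0.3, 0.5]
opening: 0.386
finger_force: 0.2
```

```bash
python3 -m pendant '[0.1,0,0,0,0,0,0, 0.1,0,0,0,0,0,0, 0.1,0,0,-0.3,0,0,0, 0.1,0,0,-0.6,0,0,0, 0.1,0,0,-1,0,0,0, 0.1,0,0,-1,0,0,0]' 20
python3 -m pendant '[0.1,0.329,0.3,-0.2,0,0,0, 0.1,0.329,0.5,-0.2,0,0,0, 0.1,0.329,0.735,-0.2,0,0,0, 0.1,0.329,0.735,-0.2,0,0,0]'
python3 -m pendant '[0.1,0,0.3,0,0,0,0, 0.1,0,0.5,0,0,0,0, 0.1,0,0.735,0,0,0,0, 0.1,0,0.735,0,0,0,0, 0.1,0,0.735,0,0,0,0, 0.1,0,0.735,0.2,0,0,0, 0.1,0,0.735,0.36,0,0,0, 0.1,0,0.735,0.36,0,0,0, 0.1,0,0.735,0.36,0,0,0]'
python3 -m pendant '[0.1,0,0,0.02,0,0,0, 0.1,0,0,0.03,0,0,0, 0.1,0,0,0.05,0,0,0, 0.1,0,0,0.05,0,0,0]'
```

```text
clock: 15.7
tool_pos: [0.4884, 0.2225, 0.1839]
eef_rot: [1.0, -0.0, 0.004, -0.002]
contact_force: [1.5, 0.6, -1.1]
opening: 0.373
finger_force: 20.0
clock: 16.1
tool_pos: [0.5352, 0.1033, 0.2085]
eef_rot: [1.0, -0.005, -0.001, 0.003]
contact_force: [0.3, 0.5, -0.7]
opening: 0.375
finger_force: 20.0
clock: 17.0
tool_pos: [0.535, 0.0024, 0.155]
eef_rot: [1.0, 0.001, -0.001, -0.0]
contact_force: [0.2, -0.2, 0.2]
opening: 0.38
finger_force: 20.0
clock: 17.4
tool_pos: [0.5352, 0.0008, 0.1477]
eef_rot: [1.0, -0.0, 0.0, 0.0]
contact_force: [0.1, -0.1, -0.1]
opening: 0.379
finger_force: 20.0
```

```bash
python3 -m pendant '[0.1,0,0,0.02,0,0,0, 0.1,0,0,0.04,0,0,0, 0.1,0,0,0.06,0,0,0, 0.1,0,0,0.06,0,0,0]'
```

```text
clock: 17.8
tool_pos: [0.5348, 0.0008, 0.1382]
eef_rot: [1.0, 0.0, -0.0, 0.0]
contact_force: [0.5, -0.3, -0.0]
opening: 0.376
finger_force: 20.0
```

It passed the taper with no contact, so I'll release it and let it drop.

```bash
python3 -m pendant '[0.6,0,0,0,0,0,0, 0.6,0,0,0,0,0,0, 0.6,0,0,0,0,0,0, 0.6,0,0,0,0,0,0, 0.6,0,0,-0.2,0,0,0, 1,0,0,-0.5,0,0,0, 1,0,-0.3,-0.56,0,0,0, 1,0,-0.6,-0.56,0,0,0, 1,0,-0.9,-0.56,0,0,0, 1,0,-0.9,-0.56,0,0,0]'
python3 - <<'E'
from h import *
t=snap('top','q');b=cv2.imread('pics/q.png');u,v=map(int,px('top',[.536,-.04,.13]));d=b[v-40:v+40,u-40:u+40]
t=snap('side','qs');b=cv2.imread('pics/qs.png');u,v=map(int,px('side',[.536,-.04,.1]));e=b[v-40:v+40,u-40:u+40]
cv2.imwrite('pics/qc.png',np.hstack([cv2.resize(x,(400,400),interpolation=cv2.INTER_CUBIC) for x in(d,e)]))
E
```

```text
clock: 18.8
tool_pos: [0.5344, 0.145, 0.2231]
eef_rot: [1.0, 0.006, 0.001, -0.003]
contact_force: [-0.6, 0.4, -0.7]
opening: 0.998
finger_force: 0.0
```

View pics/qc.png

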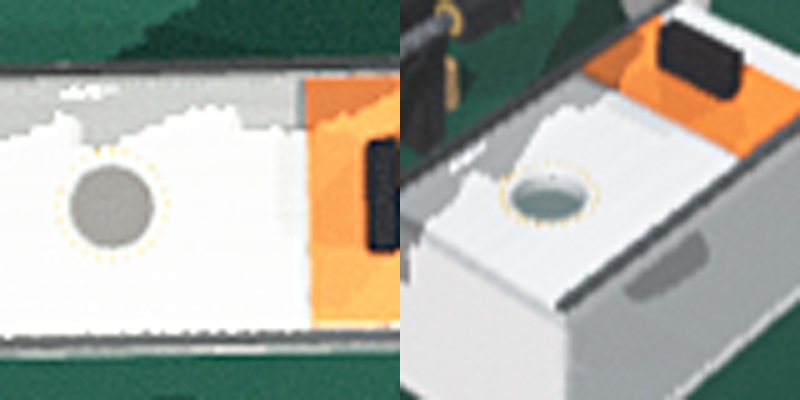

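The bore is clear and the plug shows as a dark shape inside the box at about (670,265). The last plug is next.

```bash
python3 -m pendant '[1,0.228,-0.383,0,0,0,0, 1,0.228,-0.383,0,0,0,0, 1,0.228,-0.383,0,0,0,0, 1,0.228,-0.383,0.3,0,0,0, 1,0.228,-0.383,0.6,0,0,0, 1,0.228,-0.383,0.9,0,0,0, 1,0.228,-0.383,0.9,0,0,0]'
python3 -m pendant '[1,0,0,0.2,0,0,0, 1,0,0,0.39,0,0,0, 1,0,0,0.39,0,0,0, 1,0,0,0.39,0,0,0, 0.1,0,0,0.39,0,0,0, 0.1,0,0,0.39,0,0,0, 0.1,0,0,0.39,0,0,0, 0.1,0,0,0.39,0,0,0, 0.1,0,0,0.39,0,0,0, 0.1,0,0,0.39,0,0,0, 0.1,0,0,0.39,0,0,0, 0.1,0,0,0.39,0,0,0]' 20
```

```text
clock: 19.6
tool_pos: [0.5647, 0.1883, 0.0823]
eef_rot: [1.0, -0.001, -0.006, 0.003]
contact_force: [-1.8, -0.5, 0.4]
opening: 1.0
finger_force: 0.0
clock: 20.8
tool_pos: [0.5693, 0.1931, 0.0291]
eef_rot: [1.0, 0.0, -0.0, 0.0]
contact_force: [-0.3, 0.0, 1.3]
opening: 0.374
finger_force: 20.0
```

```bash
python3 -m pendant '[0.1,0,0,-0.3,0,0,0, 0.1,0,0,-0.6,0,0,0, 0.1,0,0,-1,0,0,0, 0.1,0,0,-1,0,0,0]' 20
python3 -m pendant '[0.1,-0.228,0,-0.2,0,0,0, 0.1,-0.228,0.3,-0.2,0,0,0, 0.1,-0.228,0.643,-0.2,0,0,0, 0.1,-0.228,0.643,-0.2,0,0,0]'
python3 -m pendant '[0.1,0,0.3,0,0,0,0, 0.1,0,0.5,0,0,0,0, 0.1,0,0.64,0,0,0,0, 0.1,0,0.64,0,0,0,0, 0.1,0,0.64,0,0,0,0, 0.1,0,0.64,0.2,0,0,0, 0.1,0,0.64,0.36,0,0,0, 0.1,0,0.64,0.36,0,0,0, 0.1,0,0.64,0.36,0,0,0]'
python3 -m pendant '[0.1,0,0,0.02,0,0,0, 0.1,0,0,0.03,0,0,0, 0.1,0,0,0.05,0,0,0, 0.1,0,0,0.05,0,0,0]'
```

```text
clock: 21.2
tool_pos: [0.5725, 0.1944, 0.1846]
eef_rot: [1.0, -0.0, 0.005, -0.002]
contact_force: [0.3, 0.1, -0.8]
opening: 0.377
finger_force: 20.0
clock: 21.6
tool_pos: [0.5344, 0.0873, 0.2087]
eef_rot: [1.0, -0.006, -0.001, 0.004]
contact_force: [-0.2, -1.0, -2.0]
opening: 0.379
finger_force: 20.0
clock: 22.5
tool_pos: [0.5351, 0.0024, 0.1552]
eef_rot: [1.0, 0.001, -0.0, -0.0]
contact_force: [-0.2, 1.0, -0.2]
opening: 0.374
finger_force: 20.0
clock: 22.9
tool_pos: [0.5352, 0.0007, 0.1477]
eef_rot: [1.0, -0.0, 0.0, 0.0]
contact_force: [-0.4, -0.9, -1.3]
opening: 0.378
finger_force: 20.0
```

```bash
python3 -m pendant '[0.1,0,0,0.02,0,0,0, 0.1,0,0,0.04,0,0,0, 0.1,0,0,0.06,0,0,0, 0.1,0,0,0.06,0,0,0]'
```

```text
clock: 23.3
tool_pos: [0.5348, 0.0007, 0.1381]
eef_rot: [1.0, 0.0, -0.0, 0.0]
contact_force: [-1.0, 0.8, -1.1]
opening: 0.381
finger_force: 20.0
```

```bash
python3 -m pendant '[0.6,0,0,0,0,0,0, 0.6,0,0,0,0,0,0, 0.6,0,0,0,0,0,0, 0.6,0,0,0,0,0,0, 0.6,0,0,-0.2,0,0,0, 0.6,0,0,-0.5,0,0,0, 0.6,0,0.2,-0.56,0,0,0, 0.6,0,0.5,-0.56,0,0,0, 0.6,0,0.793,-0.56,0,0,0, 0.6,0,0.793,-0.56,0,0,0, 0.6,0,0.793,-0.56,0,0,0]'
python3 - <<'E'
from h import *
o=cv2.imread('pics/qs.png').astype(int)
snap('side','t3');n=cv2.imread('pics/t3.png').astype(int)
for dx,dy in((0,0),(.008,0),(-.008,0),(0,.01)):
    u,v=map(int,px('side',[.536+dx,.001+dy,.132])); print(o[v,u],n[v,u])
E
```

```text
clock: 24.4
tool_pos: [0.5349, -0.1194, 0.2227]
eef_rot: [1.0, -0.001, -0.0, 0.0]
contact_force: [1.2, 1.7, -0.3]
opening: 0.601
finger_force: 0.0
[147 146 132] [148 148 133]
[191 188 183] [191 189 183]
[132 134 116] [137 137 119]
[132 135 115] [135 135 119]
```

The bore is clear: its pixels match the earlier empty picture. I'll go down to the shutter tab and grip it.

```bash
python3 -m pendant '[0.6,0,0,0.25,0,0,0, 0.6,0,0,0.45,0,0,0, 0.6,0,0,0.52,0,0,0, 0.6,0,0,0.52,0,0,0, 0.6,0,0,0.52,0,0,0, 0,0,0,0.52,0,0,0, 0,0,0,0.52,0,0,0, 0,0,0,0.52,0,0,0, 0,0,0,0.52,0,0,0, 0,0,0,0.52,0,0,0, 0,0,0,0.52,0,0,0, 0,0,0,0.52,0,0,0]' 20
```

```text
clock: 25.65
tool_pos: [0.5353, -0.1185, 0.1449]
eef_rot: [1.0, -0.0, 0.0, 0.0]
contact_force: [-1.0, -0.8, 3.7]
opening: 0.157
finger_force: 20.0
```

```bash
python3 -m pendant '[0,0,-0.1,0,0,0,0, 0,0,-0.25,0,0,0,0, 0,0,-0.4,0,0,0,0, 0,0,-0.55,0,0,0,0, 0,0,-0.7,0,0,0,0, 0,0,-0.78,0,0,0,0, 0,0,-0.78,0,0,0,0, 0,0,-0.78,0,0,0,0]'
python3 -m pendant '[0,0,-0.008,0,0,0,0, 0,0,-0.016,0,0,0,0, 0,0,-0.016,0,0,0,0]'
```

```text
clock: 26.45
tool_pos: [0.5364, 0.0003, 0.1449]
eef_rot: [1.0, 0.001, 0.001, -0.001]
contact_force: [3.9, 2.3, 0.7]
opening: 0.156
finger_force: 20.0
clock: 26.75
tool_pos: [0.5364, 0.0005, 0.1449]
eef_rot: [1.0, -0.0, 0.001, 0.0]
contact_force: [6.2, -1.7, 0.9]
opening: 0.154
finger_force: 20.0
```

```bash
python3 -m pendant '[0,0.005,-0.007,0,0,0,0, 0,0.005,-0.014,0,0,0,0, 0,0.005,-0.014,0,0,0,0]'
python3 -m pendant '[0,0,-0.007,0,0,0,0, 0,0,-0.014,0,0,0,0, 0,0,-0.014,0,0,0,0]'
```

```text
clock: 27.05
tool_pos: [0.5364, 0.0006, 0.1449]
eef_rot: [1.0, -0.001, 0.001, 0.001]
contact_force: [4.3, -5.6, 2.6]
opening: 0.158
finger_force: 20.0
clock: 27.35
tool_pos: [0.5364, 0.0006, 0.1449]
eef_rot: [1.0, -0.002, 0.0, 0.003]
contact_force: [4.1, -9.9, 1.4]
opening: 0.159
finger_force: 20.0
```

It's at the end stop: the force rises with no motion. I'll relax, release and retreat.

```bash
python3 -m pendant '[0,0,0.025,0,0,0,0, 0,0,0.025,0,0,0,0, 0.5,0,0.025,0,0,0,0, 0.5,0,0.025,0,0,0,0, 0.5,0,0.025,0,0,0,0, 0.5,0,0.025,0,0,0,0, 0.5,0,0.025,-0.2,0,0,0, 0.5,0,0.025,-0.5,0,0,0, 0.5,0,0.025,-0.8,0,0,0, 0.5,0,0.025,-0.8,0,0,0]'
python3 -m pendant '[0.5,-0.3,0.3,0,0,0,0, 0.5,-0.6,0.6,0,0,0,0, 0.5,-0.6,1,0,0,0,0, 0.5,-0.6,1,0,0,0,0]'
python3 -m pendant '[0.5,0,0.3,0,0,0,0, 0.5,0,0.6,0,0,0,0, 0.5,0,1,0,0,0,0, 0.5,0,1,0,0,0,0, 0.5,0,1,0,0,0,0]'
python3 - <<'E'
from h import *
snap('top','f');snap('side','fs')
a=cv2.imread('pics/f.png')[70:330,90:440];b=cv2.imread('pics/fs.png')[90:330,80:430]
cv2.imwrite('pics/fc.png',np.vstack([cv2.resize(x,(430,295),interpolation=cv2.INTER_CUBIC) for x in(a,b)]))
E
```

```text
clock: 28.35
tool_pos: [0.5392, 0.0021, 0.27]
eef_rot: [1.0, 0.0, 0.005, -0.0]
contact_force: [0.2, 0.1, -0.5]
opening: 0.498
finger_force: 0.0
clock: 28.75
tool_pos: [0.4432, -0.1511, 0.2642]
eef_rot: [1.0, -0.001, -0.001, 0.0]
contact_force: [0.6, -0.5, 0.3]
opening: 0.499
finger_force: 0.0
clock: 29.25
tool_pos: [0.4448, -0.3001, 0.2638]
eef_rot: [1.0, -0.002, -0.001, -0.0]
contact_force: [-0.2, 1.3, -0.5]
opening: 0.498
finger_force: 0.0
```

View pics/fc.png

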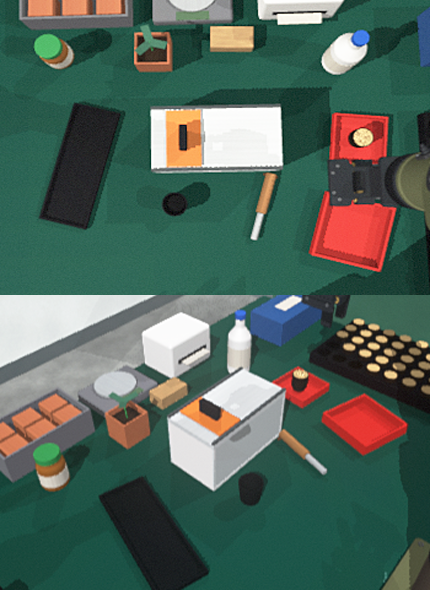

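The holding tray is empty, the shutter at (185,138) covers the bore, the reject plug stands in the small tray at (362,138), and the other things are where they started. I'll hand the job in.

```bash
python3 -c "
from plant import r
print(r.finish_job())"
```

```text
the job is handed in; nothing more can be done
None
```

I tried all three plugs in the bore: two dropped into the gauge box, the one that jammed stands upright in the small red tray, the shutter is shut against its stop, and I handed the job in at about 29 s.

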